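# Log the sampling unit and hold its cover open for inspection

## Task

Log a filter check on the sampling unit: with its cover still shut, pick up the handheld scanner, aim its window squarely at the barcode label on the unit's side from about 9 cm away and hold it steady for a second or two, then lay the scanner back on its mat. Then lift the unit's self-closing cover by its pull bar to 60 degrees and hold it still there so that a colleague can look at the filter: finish while still holding the cover, do not let go of it. Leave the tape roll, carton and bottle alone.

Things in the scene. Friction and masses are not known exactly. Their poses are not given: they have to be found in the camera images.
- unit: Fixed white open-topped instrument box, 180 mm deep (its x), 260 wide (its y), 110 tall, on the desk; a grey cover closes its top. Origin: centre of its underside, at desk height. x points from its front (towards the robot) to its back, where the hinge is; y to the robot's left; z up. Its place and yaw (within 0.2 rad) differ each time.
- label (a point): Centre of the white 64 x 44 mm barcode label on the unit's upright right-hand (-y) side face: 130 mm to -y of the unit's origin, 55 mm above the desk. Axes as the unit's; the label looks along the unit's -y.
- cover: Flat grey cover, 180 x 260 x 8 mm, about 0.25 kg, with a round steel pull bar (10 mm thick, 110 long, along y) held 45 mm in front of its front edge by a 10 mm rod at each end (y = -55, +55 mm). Origin: on the hinge line at the cover's underside, 90 mm behind the unit's origin, 110 mm up. Axes as the unit's when shut, turning with the cover.
- bar (a point): Middle of the pull bar, 225 mm from the hinge point; with the cover shut it is 135 mm in front of the unit's origin and 114 mm above the desk. There is 40 mm of free space between the bar and the unit's front, so open the fingers only about 35 mm when straddling the bar. Axes turn with the cover.
- hinge (a point): The middle of the hinge edge, 4 mm above the cover's underside (114 mm above the desk, 90 mm behind the unit's origin). As the cover opens, the bar goes round this point in a circle of radius 225 mm, up and towards the back. It turns with the cover.
- cover_angle (a joint): Opening angle of the cover in rad: 0 shut (flat), 1.047 is 60 degrees; stop at 1.4. A spring and gravity shut it from any angle; holding it takes about 2 N at the bar.
- scanner: Loose grey handheld barcode scanner, 170 mm long, about 0.16 kg, lying on the mat. Handle 32 mm wide, 28 tall (x = -85 to +30 mm); wider head 58 mm wide, 34 tall (x = +30 to +85 mm). Origin: centre of its underside, below its centre of mass: grip the handle there, across its width (y). x points from handle to head, the way it reads; z up.
- window (a point): The scanner's reading window: centre of the head's front face, 85 mm ahead of the scanner's origin and 17 mm above its underside. It reads straight along its x axis; axes as the scanner's.
- mat: Fixed black rubber mat on the desk, 250 x 150 x 4 mm, on which the scanner lies along the mat's long x axis. Origin: centre of its underside.
- tape: Loose black roll of tape, 84 mm across, 19 mm tall, lying flat. Origin: centre of its underside. Bystander.
- carton: Loose small cardboard carton, 85 x 60 x 50 mm. Origin: centre of its underside. Bystander.
- bottle: Loose closed white bottle, 64 mm across, 140 mm tall. Origin: centre of its underside. Bystander.
Mind the look-alikes: they are no part of the job. Several things have the shape of the scanner; the one meant has the colours described above.

How it is judged:
By the outcome, as a careful person would: the job done as asked, in the order asked, and still so for the second after the job is handed in, while the arm keeps its last pose, push and grip.
It also fails if it takes over 59 s, if anything falls off the work surface, if the arm or the gripper's body presses on something with over 40 N, if the wrist force passes 120 N, or if a joint passes its speed limit or range.

## Robot

A 6-joint arm with a two-finger parallel gripper is mounted at the origin on the work surface. World frame = base frame: x ahead of the robot, y to its left, z up, the work surface at z = 0. Lengths are in m, angles in rad, forces in N, time in s.
With the tool pointing down it reaches from about 0.3 to 0.875 m from the base axis. Payload 6.4 kg.
Tool frame: the origin (TCP) lies between the finger pads; the fingertips stand 19 mm ahead of it and the grasp point (between the pads) is the TCP (r.tcp_to_tips is the distance from the TCP to the fingertips, in m); z points along the fingers, y is the line along which they close (so a half turn about z gives the same grasp; the last joint's range is limited). The gripper opens to 85 mm and grips with 20 to 120 N. Pads are 22 mm wide; open, the fingers measure 114 mm over their backs; the gripper's body (76 mm by 85 mm) begins 54 mm behind the grasp point. The pads swing forward as they close: fully open they stand 13 mm farther back than shut.
Start: joints at [1.126, 0.181, 1.607, -0, 1.354, -0.206], TCP at [0.136, 0.559, 0.25] pointing down, gripper open.
Joint ranges: [-2.99, 2.99], [-0.89, 2.07], [0.3, 2.58], [-1.14, 4.28], [0, 2.63], [-3.12, 3.12]. Speed limits (rad/s): [2.57, 2.57, 3.01, 3.14, 3.14, 3.14].

## Interface

Orientations are given as a unit quaternion [w, x, y, z].
In Python, from station import r gives the robot as it stands.
- The arm moves only by the tool send_rows, never from a script. Its argument "series" is a list of rows, each a list of 7 numbers: the turn, a rotation vector about the tool's x, y, z in units of 6 degrees (1.0 is 6 degrees), then the shift along the tool's x, y, z in m, then the opening, from -1 (shut) to 1 (fully open). A call has 1 to 10 rows; each row is the pose to reach, as a shift and turn from the pose commanded when the call began, along the tool's axes at that moment; what a row does not reach only later rows make up. A row lasts 1/12 s, in which the tool goes at most 41.7 mm and 7.16 degrees, less where a joint would pass 70% of its speed; a pose out of reach is approached as far as the arm can. A call with a gripper value outside its range is refused whole. The fingers move at their own pace and stop on an object; "force" is the grip in N (left out, the last holds). Time passes only in rows, so rows that repeat a pose let the fingers close. It gives the time, the measured TCP pose, the force, the opening and the grip force at its end, in the units of the state.
- r.get_obs(): the state, without advancing time (a new reading comes with each control period).
- r.camera(name): name is "scene" or "side" or "wrist"; returns (picture, depth): 480x640x3 uint8, blue, green, red; 480x640 float32, m along the optical axis (not along the pixel's ray), 0 where there is no reading.
- r.camera_info(name): a dict with "K" (3x3 intrinsics, pixels), "world_to_cam" (4x4, takes a point from world to camera coordinates). Camera axes: x right, y down, z forward; pixel columns grow to the right and rows downward; lengths in m; the calibration is good to about 2 mm. A picture is of the moment at which its call begins: read the wrist's pose just before it. camera_info takes no time and is no camera call; for the wrist camera it gives the pose at the moment of the call.
- r.finish_job(): hands the job in; it is judged then, once.
Trained networks look in the newest picture that a camera, given by its name, has taken for a name from the list of things; names that differ only in an ending like _2 or _b are one class to them, and where a whole thing is asked for, a point or a joint stands for the part that bears it (a point fixed in the world has none). Each returns a list of dicts, best first, with "score" (0 to 1); they miss things now and then, are a little off and sometimes report something else, mostly with a low value. They report only what shows in the picture. A call takes as long as a camera call. They do not tell look-alikes from the thing itself.
- r.recognise(camera, name): "at" ([row, column] as shares, 0 to 1, of the picture: columns of its width, rows of its height, amid what is visible of it).
- r.masks_of(camera, name): "pixels" (480x640 bool, what is visible of it) and "at" ([row, column] as shares, 0 to 1, of the picture: columns of its width, rows of its height, amid what is visible of it).
- r.spot_point(camera, name): "at" ([row, column] as shares, 0 to 1, of the picture: columns of its width, rows of its height: a listed point, or the origin of a listed thing).
The state is a dict: "time_s": time; "joint_pos": joint angles; "qd": joint speeds; "tau": joint torques, N m; "position": TCP position; "ee_rot": TCP orientation; "force": force on the tool from outside, world axes, zero at the start; "ft_torque": the same for the moment, N m; "width": finger opening in m; "gripper_force": force on a finger pad.
Only numpy, scipy, OpenCV 4.12 (cv2) and the standard library are available. Lean on these libraries where they do the work, as an engineer would, in place of code of your own. Each camera call takes 0.05 s, during which the arm holds its last target. There are 200 camera calls.

## Working session

There is one attempt and no reset: what is moved stays moved. The work goes in short steps, Python scripts to look and compute and a tool call to move; the robot and the scene stay as the last step left them, time stands still between calls to the robot, and variables do not carry over. Pictures are saved under pics/ and viewed, at most 10 in all, crops included, and the job is handed in when it is done.

Besides the shell and the picture viewer there is one more tool, called after "Call:" as name(argument=value, ...), one argument or row to a line, values as JSON. send_rows: Moves the arm, as the interface text tells. Its arguments: {"type":"object","properties":{"series":{"type":"array","items":{"type":"array","items":{"type":"number"}}},"force":{"type":"number"}},"required":["series"]}

```bash
ls; mkdir -p pics
python3 - <<'E'
from station import r
import cv2,numpy as np
o=r.get_obs();print(o)
ims=[]
for c in("scene","side"):
    p,d=r.camera(c);np.savez(f"pics/{c}.npz",p=p,d=d);ims.append(p)
    for n in("scanner","unit","label","bar","hinge","mat","window"):
        print(c,n,[(round(q["score"],2),round(q["at"][1]*640),round(q["at"][0]*480)) for q in r.spot_point(c,n)])
    cv2.imwrite(f"pics/{c}.png",p)
E
```

```text
pics
{'time_s': 0.0, 'joint_pos': array([ 1.12570171e+00,  1.81527478e-01,  1.60801957e+00, -1.38730522e-06,
        1.35380455e+00, -2.06325370e-01]), 'qd': array([ 0.00069052, -0.00167498, -0.00011877,  0.00121016,  0.00098097,
       -0.00038575]), 'tau': array([ 9.51847178e-04, -4.44880128e+01, -3.51338375e+01, -2.77016596e-05,
        9.24492051e-03, -1.06538727e-05]), 'position': array([0.13575766, 0.55820259, 0.24938617]), 'ee_rot': array([-2.80773626e-04,  1.19101037e-01,  9.92881750e-01, -8.33450810e-04]), 'force': array([ 0.60342816,  0.55994779, -0.71666853]), 'ft_torque': array([ 0.00817142, -0.03911699,  0.00357199]), 'gripper_force': 0.0, 'width': 0.08515439452478282}
scene scanner [(0.93, 263, 305), (0.62, 197, 378), (0.56, 191, 287), (0.56, 270, 250)]
scene unit []
scene label [(0.67, 352, 242)]
scene bar [(0.72, 339, 205)]
scene hinge [(0.84, 396, 228), (0.51, 390, 193)]
scene mat [(0.6, 258, 309), (0.22, 261, 304)]
scene window [(0.76, 178, 271), (0.75, 198, 343), (0.65, 287, 289), (0.61, 295, 241)]
side scanner [(0.95, 323, 378), (0.92, 484, 386), (0.65, 415, 246), (0.64, 390, 315), (0.59, 288, 294)]
side unit [(0.87, 316, 220)]
side label [(0.62, 338, 227), (0.47, 342, 175)]
side bar [(0.9, 275, 199)]
side hinge [(0.73, 346, 177)]
side mat [(0.77, 393, 326)]
side window [(0.88, 290, 382), (0.75, 290, 272), (0.69, 443, 373), (0.57, 374, 289)]
```

View pics/scene.png

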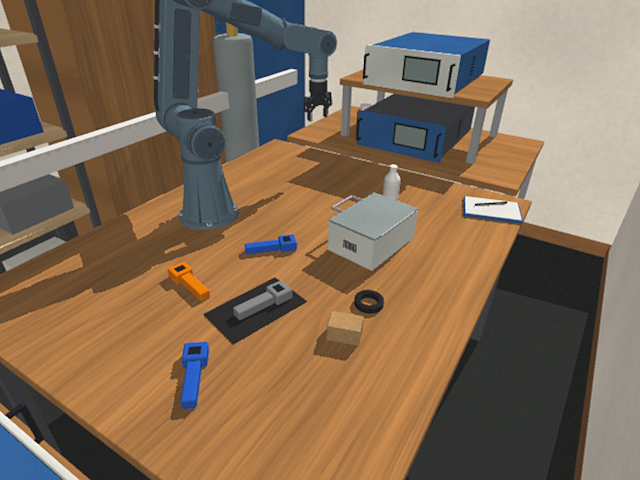

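View pics/side.png

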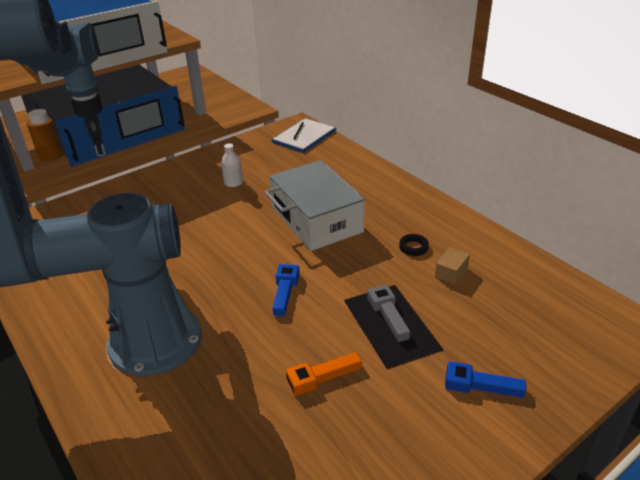

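The scene view shows the grey scanner on its black mat at about (263,302), with the label at (349,244) and the bar at (338,205). The side view has the scanner at (390,313), the label at (338,227) and the bar at (280,203). The blue and orange ones are look-alikes.

```bash
cat > h.py <<'E'
from station import r
import cv2,numpy as np
from scipy.spatial.transform import Rotation as R
def P(c):
    i=r.camera_info(c);return np.array(i["K"]),np.array(i["world_to_cam"])
def tri(pix):  # [(K,T,(u,v))...]
    A=[]
    for K,T,(u,v) in pix:
        M=K@T[:3];A+=[u*M[2]-M[0],v*M[2]-M[1]]
    A=np.array(A);x=np.linalg.lstsq(A[:,:3],-A[:,3],rcond=None)[0];return x
def cloud(K,T,d,m):
    v,u=np.nonzero(m&(d>0));z=d[v,u]
    pc=np.c_[(u-K[0,2])/K[0,0]*z,(v-K[1,2])/K[1,1]*z,z]
    return (pc-T[:3,3])@T[:3,:3]
def proj(K,T,x):
    p=K@(T[:3,:3]@np.asarray(x)+T[:3,3]);return p[:2]/p[2]
def rect(xy):
    (c,s,a)=cv2.minAreaRect(xy.astype(np.float32));return np.round(c,4),np.round(s,4),round(a,1)
E
python3 - <<'E'
from h import *
S,D=P("scene"),P("side")
for n,a,b in(("scanner",(263,305),(390,315)),("label",(350,243),(338,227)),("bar",(339,205),(275,199)),("window",(287,289),(374,289)),("hinge",(396,228),(346,177)),("hinge2",(390,193),(346,177))):
    print(n,tri([(*S,a),(*D,b)]).round(4))
for c,(K,T),(x,y) in(("scene",S,(263,300)),("side",D,(390,315))):
    f=np.load(f"pics/{c}.npz");d=f["d"];p=f["p"]
    print(c,"cam at",(-T[:3,:3].T@T[:3,3]).round(2))
    X=cloud(K,T,d,np.ones(d.shape,bool)).reshape(-1,3)
    m=np.ones(d.shape,bool)&(d>0); col=p[m].astype(int)
    t=tri([(*S,(339,205)),(*D,(275,199))])
    # scanner: high points near
    s0=tri([(*S,(263,305)),(*D,(390,315))])
    k=(np.hypot(*(X-s0)[:,:2].T)<.14)&(X[:,2]>.018)&(X[:,2]<.06)&(np.ptp(col,axis=1)<25)
    q=X[k];print("scanner",k.sum(),q.mean(0).round(4),rect(q[:,:2]),np.percentile(q[:,2],[5,50,95]).round(4))
    k=(np.hypot(*(X-s0)[:,:2].T)<.19)&(X[:,2]>-.01)&(X[:,2]<.015)&(col.max(1)<60)
    q=X[k];print("mat",k.sum(),rect(q[:,:2]),np.median(q[:,2]).round(4))
    k=(np.hypot(*(X-t)[:,:2].T)<.4)&(X[:,2]>.108)&(X[:,2]<.128)&(np.ptp(col,axis=1)<40)
    q=X[k];print("cover",k.sum(),q.mean(0).round(4),rect(q[:,:2]),np.median(q[:,2]).round(4))
E
```

```text
scanner [ 0.4949 -0.3044  0.0072]
label [0.5883 0.0227 0.0581]
bar [0.4747 0.1639 0.1179]
window [ 0.5182 -0.2178  0.0188]
hinge [0.704  0.1234 0.1212]
hinge2 [0.6649 0.0859 0.1904]
scene cam at [ 1.12 -1.04  0.84]
scanner 780 [ 0.501  -0.3037  0.031 ] (array([ 0.4954, -0.3087]), array([0.1713, 0.0603]), 71.9) [0.0204 0.0312 0.039 ]
mat 2093 (array([ 0.4815, -0.3225]), array([0.2493, 0.1557]), 74.7) 0.0032
cover 2469 [0.6085 0.1453 0.1169] (array([0.6013, 0.2617]), array([0.4831, 0.2377]), 83.1) 0.1171
side cam at [-0.28 -1.08  1.08]
scanner 948 [ 0.4897 -0.3012  0.032 ] (array([ 0.4886, -0.3074]), array([0.1729, 0.0599]), 69.8) [0.0217 0.032  0.0402]
mat 3365 (array([ 0.4816, -0.3223]), array([0.2533, 0.1506]), 73.8) 0.0034
cover 3355 [0.5951 0.1496 0.1173] (array([0.5961, 0.2599]), array([0.4853, 0.2387]), 83.8) 0.1174
```

```bash
cat >> h.py <<'E'
def pose():
    o=r.get_obs();return np.array(o["position"]),R.from_quat(np.array(o["ee_rot"])[[1,2,3,0]])
def down(yawy):  # tool pointing down, tool y at world angle yawy (deg)
    a=np.radians(yawy);y=np.array([np.cos(a),np.sin(a),0]);z=np.array([0,0,-1.]);return R.from_matrix(np.c_[np.cross(y,z),y,z])
def row(p1,R1,p0=None,R0=None):
    if p0 is None:p0,R0=pose()
    rel=R0.inv()*R1
    return (np.degrees(rel.as_rotvec())/6).round(2).tolist(),R0.inv().apply(np.asarray(p1)-p0).round(4).tolist()
E
python3 - <<'E'
from h import *
for c in("scene","side"):
    K,T=P(c);f=np.load(f"pics/{c}.npz");d=f["d"];p=f["p"]
    X=cloud(K,T,d,np.ones(d.shape,bool));col=p[d>0].astype(int)
    k=(np.hypot(X[:,0]-.61,X[:,1]-.14)<.19)&(X[:,2]>.110)&(X[:,2]<.125)&(np.ptp(col,axis=1)<40)
    q=X[k];
    # density filter: cover surface z=.118
    im=np.zeros((500,500),np.uint8);ij=((q[:,:2]-[.4,-.1])*1000).astype(int);ok=((ij>=0)&(ij<500)).all(1)
    im[ij[ok,0],ij[ok,1]]=255
    im=cv2.morphologyEx(im,cv2.MORPH_CLOSE,np.ones((11,11)));im=cv2.morphologyEx(im,cv2.MORPH_OPEN,np.ones((25,25)))
    pts=np.argwhere(im>0)/1000+[.4,-.1]
    print(c,"cover",rect(pts))
    bar=X[(X[:,2]>.105)&(X[:,2]<.13)&(X[:,0]<.53)&(X[:,0]>.4)&(abs(X[:,1]-.16)<.08)]
    print("barpts",len(bar),bar.mean(0).round(3) if len(bar) else 0)
    k=(X[:,2]>.01)&(X[:,2]<.09)&(X[:,0]>.6)&(X[:,1]<-.05)&(X[:,0]<.85)
    print("bystand",X[k].min(0).round(3),X[k].max(0).round(3))
print("row",row([.45,.15,.33],down(-10)),row([.45,-.3,.30],down(-17)))
E
```

```text
scene cover (array([0.6113, 0.1508]), array([0.2618, 0.1868]), 81.3)
barpts 192 [0.5   0.154 0.116]
bystand [ 0.696 -0.323  0.01 ] [ 0.792 -0.095  0.055]
side cover (array([0.6066, 0.1519]), array([0.2671, 0.1885]), 82.6)
barpts 364 [0.502 0.151 0.116]
bystand [ 0.69  -0.325  0.01 ] [ 0.79  -0.094  0.054]
row ([0.0, -0.0, 14.39], [-0.4018, -0.3228, -0.0797]) ([0.0, -0.0, 15.55], [-0.5082, -0.7601, -0.0497])
```

Call:
send_rows(
  series=[
    [0, 0, 1.1, -0.04, -0.02, -0.03, 1],
    [0, 0, 2.2, -0.08, -0.04, -0.06, 1],
    [0, 0, 3.3, -0.12, -0.06, -0.08, 1],
    [0, 0, 4.4, -0.16, -0.09, -0.08, 1],
    [0, 0, 5.5, -0.2, -0.12, -0.08, 1],
    [0, 0, 6.6, -0.24, -0.15, -0.08, 1],
    [0, 0, 7.7, -0.27, -0.18, -0.08, 1],
    [0, 0, 8.8, -0.31, -0.21, -0.08, 1],
    [0, 0, 9.9, -0.34, -0.24, -0.08, 1],
    [0, 0, 11.0, -0.37, -0.27, -0.08, 1],
  ],
)

```text
time_s: 1.63
position: [0.3974, 0.26, 0.3304]
ee_rot: [0.0, 0.643, 0.766, 0.0]
force: [0.7, -0.1, 0.2]
width: 0.0855
gripper_force: 0.0
```

Run:
```python
from h import *
p,q=pose();print(p,q.as_matrix().round(3))
im,d=r.camera("wrist");cv2.imwrite("pics/w1.png",im)
for n in("bar","label","unit","hinge"):print(n,[(round(a["score"],2),round(a["at"][1]*640),round(a["at"][0]*480)) for a in r.spot_point("wrist",n)])
K,T=P("wrist");np.savez("pics/w1.npz",p=im,d=d,K=K,T=T)
X=cloud(K,T,d,np.ones(d.shape,bool))
k=(X[:,2]>.113)&(X[:,2]<.125)&(X[:,0]>.50);print("cover",k.sum(),rect(X[k][:,:2]))
k=(X[:,2]>.105)&(X[:,2]<.125)&(X[:,0]<.51);print("bar",k.sum(),rect(X[k][:,:2]),np.percentile(X[k][:,2],95))
print(row([.47,-.30,.30],down(-17)))
```

```text
[0.39735357 0.2600174  0.33043546] [[-0.174  0.985  0.001]
 [ 0.985  0.174  0.   ]
 [ 0.     0.001 -1.   ]]
bar [(0.78, 386, 304)]
label []
unit [(0.81, 469, 292)]
hinge [(0.81, 586, 363)]
cover 30746 (array([0.5969, 0.1608]), array([0.2599, 0.2125]), 82.0)
bar 2219 (array([0.4864, 0.14  ]), array([0.0472, 0.1952]), 0.0) 0.11882304545857542
([-0.0, -0.01, 4.55], [-0.566, -0.0283, 0.0297])
```

Call:
send_rows(
  series=[
    [0, 0, 0.5, -0.04, 0, 0, 1],
    [0, 0, 1, -0.08, 0, 0, 1],
    [0, 0, 1.5, -0.12, 0, 0, 1],
    [0, 0, 2, -0.16, 0, 0, 1],
    [0, 0, 2.5, -0.2, -0.01, 0.01, 1],
    [0, 0, 3, -0.24, -0.01, 0.01, 1],
    [0, 0, 3.5, -0.28, -0.01, 0.02, 1],
    [0, 0, 4, -0.32, -0.02, 0.02, 1],
    [0, 0, 4.5, -0.36, -0.02, 0.03, 1],
    [0, 0, 4.55, -0.4, -0.03, 0.03, 1],
  ],
)

```text
time_s: 2.72
position: [0.439, -0.1368, 0.2988]
ee_rot: [-0.001, 0.803, 0.596, 0.0]
force: [1.0, -0.5, 0.1]
width: 0.0855
gripper_force: 0.0
```

Run:
```python
from h import *
print(r.get_obs()["position"],row([.47,-.30,.30],down(-17)))
im,d=r.camera("wrist");K,T=P("wrist");np.savez("pics/w2.npz",p=im,d=d,K=K,T=T)
for n in("scanner","window","label","bar"):print(n,[(round(a["score"],2),round(a["at"][1]*640),round(a["at"][0]*480)) for a in r.spot_point("wrist",n)])
cv2.imwrite("pics/w2.png",im)
```

```text
[ 0.43900427 -0.13675354  0.29881143] ([-0.01, -0.01, 0.02], [-0.1472, 0.077, -0.0014])
scanner [(0.97, 234, 380), (0.72, 212, 146), (0.64, 401, 308)]
window [(0.76, 238, 71), (0.74, 423, 461), (0.69, 414, 247), (0.26, 603, 96)]
label []
bar []
```

View pics/w2.png

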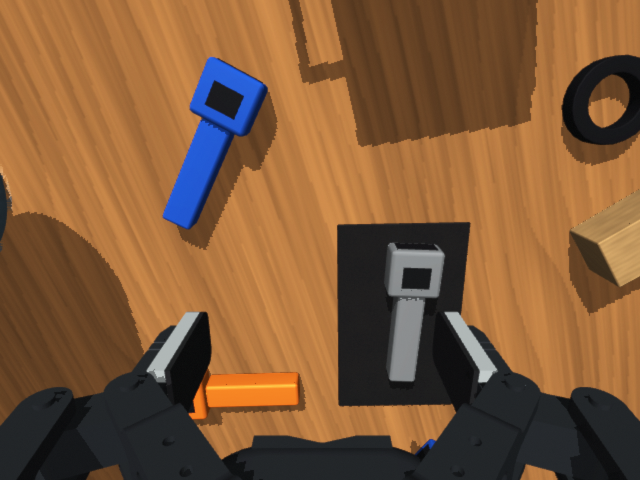

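The wrist view shows the grey scanner at about (408,310), with its head pointing up the picture at (414,268). It lies on the mat between columns 338 and 470.

Run:
```python
from h import *
f=np.load("pics/w2.npz");im,d,K,T=f["p"],f["d"],f["K"],f["T"]
X=cloud(K,T,d,np.ones(d.shape,bool));col=im[d>0].astype(int)
v,u=np.nonzero(d>0)
near=(u>370)&(u<455)&(v>235)&(v<395)
s=near&(X[:,2]>.015)&(X[:,2]<.06)&(col.max(1)<225)
k=s&(v>230)
q=X[s&(X[:,2]>.026)];print("z hist",np.percentile(q[:,2],[5,25,50,75,95]).round(4),rect(q[:,:2]))
a=np.radians(73);
hd=X[s&(X[:,2]>.024)&(X[:,2]<.0345)&(v>300)];print("handle top",len(hd),rect(hd[:,:2]),hd.mean(0))
head=X[s&(X[:,2]>.0355)];print("head top",rect(head[:,:2]))
c=X[near&(u>0)];m=X[(u>338)&(u<475)&(v>215)&(v<405)&(col.max(1)<60)&(X[:,2]<.012)];print("mat",rect(m[:,:2]),np.median(m[:,2]))
wb=X[(X[:,2]<.01)&(u<300)&(v<300)];print("desk z",np.median(wb[:,2]))
# triangulate network points: side,scene,wrist
print(tri([(*P("scene"),(263,305)),(*P("side"),(390,315)),(K,T,(401,308))]),tri([(*P("scene"),(287,289)),(*P("side"),(374,289)),(K,T,(414,247))]))
```

```text
z hist [0.0306 0.0329 0.0344 0.0388 0.0404] (array([ 0.4921, -0.3123]), array([0.171, 0.058]), 71.3)
handle top 2185 (array([ 0.4815, -0.3413]), array([0.1092, 0.0324]), 70.7) [ 0.48123503 -0.33827346  0.03265226]
head top (array([ 0.5103, -0.2584]), array([0.0538, 0.0572]), 70.9)
mat (array([ 0.4813, -0.3293]), array([0.249 , 0.1479]), 74.1) 0.005158361526426989
desk z 0.00031550050151485875
[ 0.49250324 -0.30663045  0.00966815] [ 0.51682918 -0.2239777   0.02456163]
```

Run:
```python
from h import *
print(row([.4915,-.312,.12],down(-19)),row([.4915,-.312,.03],down(-19)))
```

```text
([-0.0, -0.01, 0.36], [-0.1538, 0.1016, 0.1798]) ([-0.0, -0.01, 0.36], [-0.1539, 0.1016, 0.2698])
```

Call:
send_rows(
  series=[
    [0, 0, 0.1, -0.025, 0.015, 0.02, 1],
    [0, 0, 0.2, -0.05, 0.033, 0.04, 1],
    [0, 0, 0.36, -0.08, 0.052, 0.065, 1],
    [0, 0, 0.36, -0.11, 0.072, 0.09, 1],
    [0, 0, 0.36, -0.14, 0.092, 0.11, 1],
    [0, 0, 0.36, -0.154, 0.1015, 0.14, 1],
    [0, 0, 0.36, -0.154, 0.1015, 0.17, 1],
    [0, 0, 0.36, -0.154, 0.1015, 0.2, 1],
    [0, 0, 0.36, -0.154, 0.1015, 0.22, 1],
    [0, 0, 0.36, -0.154, 0.1015, 0.22, 1],
  ],
)

```text
time_s: 3.8
position: [0.4894, -0.3088, 0.0752]
ee_rot: [-0.005, 0.814, 0.581, -0.001]
force: [-0.6, 0.4, -0.3]
width: 0.0853
gripper_force: 0.0
```

Run:
```python
from h import *
print(r.get_obs()["position"],row([.4915,-.312,.03],down(-19)))
```

```text
[ 0.48938089 -0.30883947  0.07524152] ([-0.08, -0.04, 0.02], [-0.0025, 0.0034, 0.0452])
```

Call:
send_rows(
  series=[
    [0, 0, 0, 0, 0, 0.015, 1],
    [0, 0, 0, 0, 0, 0.03, 1],
    [0, 0, 0, 0, 0, 0.04, 1],
    [0, 0, 0, 0, 0, 0.049, 1],
    [0, 0, 0, 0, 0, 0.049, 1],
    [0, 0, 0, 0, 0, 0.049, 1],
    [0, 0, 0, 0, 0, 0.049, 1],
  ],
)

```text
time_s: 4.38
position: [0.4914, -0.3143, 0.0321]
ee_rot: [0.001, 0.815, 0.58, 0.0]
force: [-0.4, -0.9, -0.2]
width: 0.0853
gripper_force: 0.0
```

Call:
send_rows(
  series=[
    [0, 0, 0, 0, 0, 0, -0.3],
    [0, 0, 0, 0, 0, 0, -0.5],
    [0, 0, 0, 0, 0, 0, -0.7],
    [0, 0, 0, 0, 0, 0, -0.7],
    [0, 0, 0, 0, 0, 0, -0.7],
    [0, 0, 0, 0, 0, 0, -0.7],
    [0, 0, 0, 0, 0, 0, -0.7],
    [0, 0, 0, 0, 0, 0, -0.7],
    [0, 0, 0, 0, 0, 0, -0.7],
  ],
  force=40,
)

```text
time_s: 5.13
position: [0.4908, -0.3144, 0.0315]
ee_rot: [0.0, 0.815, 0.58, -0.0]
force: [-0.1, -1.2, 5.6]
width: 0.0311
gripper_force: 42.5
```

Call:
send_rows(
  series=[
    [0, 0, 0, 0, 0, -0.01, -0.7],
    [0, 0, 0, 0, 0, -0.025, -0.7],
    [0, 0, 0, 0, 0, -0.045, -0.7],
    [0, 0, 0, 0, 0, -0.065, -0.7],
    [0, 0, 0, 0, 0, -0.08, -0.7],
    [0, 0, 0, 0, 0, -0.09, -0.7],
    [0, 0, 0, 0, 0, -0.09, -0.7],
    [0, 0, 0, 0, 0, -0.09, -0.7],
    [0, 0, 0, 0, 0, -0.09, -0.7],
  ],
)

```text
time_s: 5.88
position: [0.49, -0.3134, 0.1198]
ee_rot: [-0.001, 0.815, 0.58, -0.0]
force: [-0.6, 0.1, -2.8]
width: 0.0314
gripper_force: 41.6
```

Run:
```python
from h import *
o=r.get_obs();print(o["position"],o["width"],o["gripper_force"],row([.5653,-.1533,.0655],down(-8)))
im,d=r.camera("wrist");K,T=P("wrist");np.savez("pics/w3.npz",p=im,d=d,K=K,T=T)
for n in("label","unit","bar","window"):print(n,[(round(a["score"],2),round(a["at"][1]*640),round(a["at"][0]*480)) for a in r.spot_point("wrist",n)])
cv2.imwrite("pics/w3.png",im)
```

```text
[ 0.4899925  -0.31341476  0.11983399] 0.031366895773534145 41.64724051952362 ([-0.02, -0.01, -1.86], [0.1759, 0.0187, 0.0545])
label []
unit []
bar [(0.24, 322, 287)]
window [(0.85, 321, 61)]
```

View pics/w3.png

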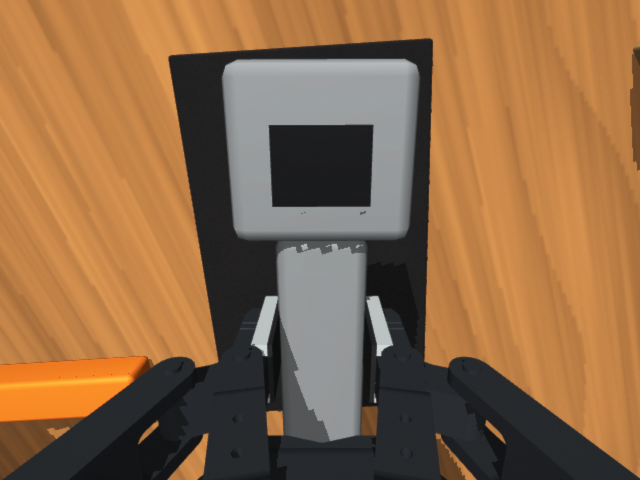

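The scanner hangs straight in the gripper, with its head at (320,150). Next I check its pitch and refine the label face.

Run:
```python
from h import *
f=np.load("pics/w3.npz");im,d,K,T=f["p"],f["d"],f["K"],f["T"]
m=np.zeros(d.shape,bool);m[70:120,235:405]=1;m[212:230,240:400]=1
p,q=pose();X=q.inv().apply(cloud(K,T,d,m)-p)
A=np.c_[X[:,0],X[:,1],np.ones(len(X))];s=np.linalg.lstsq(A,X[:,2],rcond=None)[0];print("head top plane slopes deg",np.degrees(s[:2]),"z at tcp",s[2])
m[:]=0;m[50:245,215:425]=1;X=cloud(K,T,d,m);X=q.inv().apply(X[X[:,2]>.10]-p);X=X[abs(X[:,2]-np.median(X[:,2]))<.006];print(rect(X[:,:2]),X.min(0),X.max(0))
fs=[]
for c in("scene","side"):
    K,T=P(c);f=np.load(f"pics/{c}.npz");X=cloud(K,T,f["d"],np.ones(f["d"].shape,bool))
    yd=np.array([.139,.990]);xd=np.array([.990,-.139]);C=np.array([.609,.151])
    l=np.c_[(X[:,:2]-C)@xd,(X[:,:2]-C)@yd]
    k=(abs(l[:,0])<.08)&(abs(l[:,1]+.13)<.012)&(X[:,2]>.02)&(X[:,2]<.1)
    s=np.polyfit(l[k,0],l[k,1],1);print(c,"face",k.sum(),"dyaw",np.degrees(s[0]),"y",s[1])
    # front-face & label mask
    print([(round(a["score"],2),cloud(K,T,f["d"],a["pixels"]).mean(0).round(4),a["pixels"].sum()) for a in r.masks_of(c,"label")][:2])
```

```text
head top plane slopes deg [0.03354711 0.03633159] z at tcp -0.006025187739485505
(array([0.0665, 0.0003]), array([0.0583, 0.0567]), 89.8) [ 0.0380779  -0.02886932 -0.0094444 ] [ 9.47465429e-02  2.94578486e-02 -4.88405813e-05]
scene face 865 dyaw -0.4300909703698192 y -0.12678734316611115
[(0.56, array([0.624 , 0.1061, 0.0856]), np.int64(4787)), (0.16, array([0.529 , 0.4889, 0.071 ]), np.int64(452))]
side face 1084 dyaw -0.5680942878786324 y -0.12676722927119105
[(0.82, array([0.5825, 0.1125, 0.0896]), np.int64(5934))]
```

Run:
```python
from h import *
print(row([.5637,-.1535,.0655],down(-8.4)))
```

```text
([-0.01, -0.0, -1.79], [0.1755, 0.0166, 0.0551])
```

Call:
send_rows(
  series=[
    [0, 0, -0.2, 0.01, 0.001, 0, -0.7],
    [0, 0, -0.5, 0.035, 0.003, 0.005, -0.7],
    [0, 0, -0.8, 0.06, 0.006, 0.015, -0.7],
    [0, 0, -1.1, 0.09, 0.009, 0.025, -0.7],
    [0, 0, -1.4, 0.12, 0.012, 0.035, -0.7],
    [0, 0, -1.6, 0.145, 0.014, 0.045, -0.7],
    [0, 0, -1.79, 0.165, 0.016, 0.052, -0.7],
    [0, 0, -1.79, 0.1755, 0.0166, 0.055, -0.7],
    [0, 0, -1.79, 0.1755, 0.0166, 0.055, -0.7],
    [0, 0, -1.79, 0.1755, 0.0166, 0.055, -0.7],
  ],
)

```text
time_s: 7.07
position: [0.564, -0.1535, 0.0662]
ee_rot: [0.0, 0.757, 0.654, -0.0]
force: [-0.1, 0.2, -1.3]
width: 0.0312
gripper_force: 41.6
```

Run:
```python
from h import *
for c in("scene","side"):
    im,d=r.camera(c);K,T=P(c);np.savez(f"pics/{c}2.npz",p=im,d=d)
    for n in("label","window"):print(c,n,[(round(a["score"],2),round(a["at"][1]*640),round(a["at"][0]*480)) for a in r.spot_point(c,n)])
    u,v=proj(K,T,[.58,-.05,.06]).astype(int)
    cr=im[max(v-75,0):v+75,max(u-100,0):u+100];print(c,"crop origin",u-100,v-75)
    cv2.imwrite(f"pics/{c}2.png",cv2.resize(cr,None,fx=3,fy=3,interpolation=cv2.INTER_CUBIC))
print(row([.5637,-.1535,.0655],down(-8.4)))
a=cv2.imread("pics/scene2.png");b=cv2.imread("pics/side2.png");h=min(a.shape[0],b.shape[0])
cv2.imwrite("pics/both2.png",cv2.resize(np.hstack([a[:h],b[:h]]),(800,300)))
```

```text
scene label [(0.61, 356, 242), (0.34, 396, 224), (0.27, 343, 332)]
scene window [(0.91, 295, 242), (0.78, 195, 345), (0.77, 334, 261), (0.62, 176, 270)]
scene crop origin 235 179
side label [(0.92, 336, 230)]
side window [(0.85, 287, 271), (0.78, 449, 374), (0.78, 291, 380), (0.74, 355, 240)]
side crop origin 251 163
([0.01, 0.0, -0.02], [0.0014, -0.0004, 0.001])
```

View pics/both2.png

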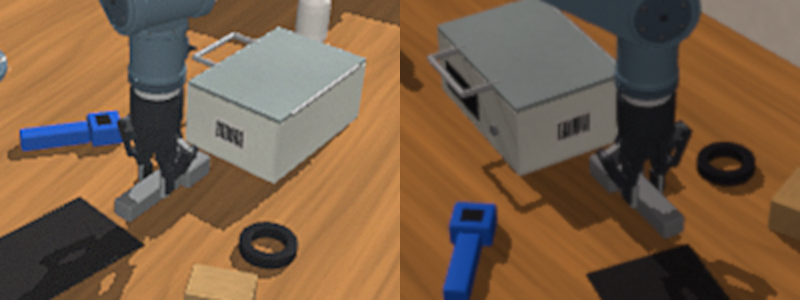

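The label is at scene (350,246) and side (338,226). The scanner head faces it squarely by eye, so I check numerically.

Run:
```python
from h import *
S,D=P("scene"),P("side")
L=tri([(*S,(350,246)),(*D,(338,226.5))]);W=tri([(*S,(334,261)),(*D,(355,240))])
yd=np.array([.146,.989,0]);xd=np.array([.989,-.146,0])
p,_=pose();n=p+.088*yd;n[2]=p[2]-.011
for q in(W,n):print(L,q,"dist",(L-q)@yd,"side",(L-q)@xd,"dz",(L-q)[2])
# label by depth: dark/white pixels
for c,(u,v) in(("scene",(350,246)),("side",(338,226))):
    K,T=P(c);d=np.load(f"pics/{c}2.npz")["d"];m=np.zeros(d.shape,bool);m[v-1:v+2,u-1:u+2]=1;print(c,cloud(K,T,d,m).mean(0))
    X=cloud(K,T,d,np.ones(d.shape,bool));rel=(X-p)@np.c_[xd,yd];k=(rel[:,1]>.045)&(rel[:,1]<.12)&(abs(rel[:,0])<.035)&(X[:,2]>.03)&(X[:,2]<.09);print("head front max",np.percentile(rel[k,1],[50,95,99.5]),k.sum(), rel[k,0].mean())
```

```text
[0.59088273 0.02437658 0.05356381] [ 0.58520662 -0.06076617  0.05262616] dist 0.08503488586755356 side -0.006817160972903181 dz 0.0009376477204237899
[0.59088273 0.02437658 0.05356381] [ 0.57672453 -0.0678969   0.055527  ] dist 0.09332556433972321 side 0.0005305363342932336 dz -0.00196319151202716
scene [0.59221252 0.02254228 0.05617602]
head front max [0.07001915 0.09031343 0.09481371] 118 0.025877934407720973
side [0.59040971 0.02347529 0.05542078]
head front max [0.06804426 0.08804915 0.09292693] 107 -0.023908766740173545
```

Well aimed (about 9 cm, under 2 mm off axis). Hold still for about 2.5 s.

Call:
send_rows(
  series=[
    [0, 0, 0, 0, 0, 0, -0.7],
    [0, 0, 0, 0, 0, 0, -0.7],
    [0, 0, 0, 0, 0, 0, -0.7],
    [0, 0, 0, 0, 0, 0, -0.7],
    [0, 0, 0, 0, 0, 0, -0.7],
    [0, 0, 0, 0, 0, 0, -0.7],
    [0, 0, 0, 0, 0, 0, -0.7],
    [0, 0, 0, 0, 0, 0, -0.7],
    [0, 0, 0, 0, 0, 0, -0.7],
    [0, 0, 0, 0, 0, 0, -0.7],
  ],
)

```text
time_s: 8.2
position: [0.5639, -0.1537, 0.066]
ee_rot: [-0.0, 0.757, 0.653, -0.0]
force: [-0.4, -0.1, -1.5]
width: 0.0311
gripper_force: 41.6
```

Call:
send_rows(
  series=[
    [0, 0, 0, 0, 0, 0, -0.7],
    [0, 0, 0, 0, 0, 0, -0.7],
    [0, 0, 0, 0, 0, 0, -0.7],
    [0, 0, 0, 0, 0, 0, -0.7],
    [0, 0, 0, 0, 0, 0, -0.7],
    [0, 0, 0, 0, 0, 0, -0.7],
    [0, 0, 0, 0, 0, 0, -0.7],
    [0, 0, 0, 0, 0, 0, -0.7],
    [0, 0, 0, 0, 0, 0, -0.7],
    [0, 0, 0, 0, 0, 0, -0.7],
  ],
)

```text
time_s: 9.03
position: [0.5639, -0.1537, 0.0661]
ee_rot: [0.0, 0.757, 0.653, 0.0]
force: [-0.8, 0.1, -2.2]
width: 0.0313
gripper_force: 41.6
```

Call:
send_rows(
  series=[
    [0, 0, 0, 0, 0, 0, -0.7],
    [0, 0, 0, 0, 0, 0, -0.7],
    [0, 0, 0, 0, 0, 0, -0.7],
    [0, 0, 0, 0, 0, 0, -0.7],
    [0, 0, 0, 0, 0, 0, -0.7],
    [0, 0, 0, 0, 0, 0, -0.7],
    [0, 0, 0, 0, 0, 0, -0.7],
    [0, 0, 0, 0, 0, 0, -0.7],
    [0, 0, 0, 0, 0, 0, -0.7],
    [0, 0, 0, 0, 0, 0, -0.7],
  ],
)

```text
time_s: 9.87
position: [0.5639, -0.1537, 0.0661]
ee_rot: [0.0, 0.757, 0.653, -0.0]
force: [0.3, -0.9, -1.8]
width: 0.0313
gripper_force: 41.6
```

Run:
```python
from h import *
p,q=pose();print(p)
# mat centre (.4815,-.326), yaw 74; scanner origin 5 mm ahead of tcp; tcp 0.0275 above underside
print(row([.4845,-.3185,.0655],down(-17)),row([.4845,-.3185,.0335],down(-17)))
```

```text
[ 0.56390951 -0.15374663  0.066061  ]
([0.0, 0.0, 1.43], [-0.1746, -0.0545, 0.0006]) ([0.0, 0.0, 1.43], [-0.1746, -0.0545, 0.0326])
```

Call:
send_rows(
  series=[
    [0, 0, 0.2, -0.01, -0.003, -0.005, -0.7],
    [0, 0, 0.4, -0.035, -0.011, -0.015, -0.7],
    [0, 0, 0.6, -0.06, -0.019, -0.015, -0.7],
    [0, 0, 0.8, -0.09, -0.028, -0.015, -0.7],
    [0, 0, 1.0, -0.12, -0.0375, -0.015, -0.7],
    [0, 0, 1.2, -0.145, -0.045, -0.015, -0.7],
    [0, 0, 1.43, -0.165, -0.0515, -0.01, -0.7],
    [0, 0, 1.43, -0.1745, -0.0545, 0, -0.7],
    [0, 0, 1.43, -0.1745, -0.0545, 0.01, -0.7],
    [0, 0, 1.43, -0.1745, -0.0545, 0.01, -0.7],
  ],
)

```text
time_s: 10.7
position: [0.4829, -0.3171, 0.0534]
ee_rot: [-0.002, 0.804, 0.594, -0.0]
force: [-0.9, 1.6, -2.5]
width: 0.0311
gripper_force: 41.5
```

Call:
send_rows(
  series=[
    [0, 0, 0, 0, 0, 0.004, -0.7],
    [0, 0, 0, 0, 0, 0.008, -0.7],
    [0, 0, 0, 0, 0, 0.012, -0.7],
    [0, 0, 0, 0, 0, 0.016, -0.7],
    [0, 0, 0, 0, 0, 0.02, -0.7],
    [0, 0, 0, 0, 0, 0.022, -0.7],
    [0, 0, 0, 0, 0, 0.023, -0.7],
    [0, 0, 0, 0, 0, 0.024, -0.7],
    [0, 0, 0, 0, 0, 0.024, -0.7],
  ],
)

```text
time_s: 11.45
position: [0.4845, -0.3184, 0.032]
ee_rot: [-0.0, 0.804, 0.595, 0.0]
force: [-0.2, -0.9, -2.7]
width: 0.0315
gripper_force: 41.6
```

Call:
send_rows(
  series=[
    [0, 0, 0, 0, 0, 0.0005, -0.7],
    [0, 0, 0, 0, 0, 0.001, -0.7],
    [0, 0, 0, 0, 0, 0.001, -0.7],
    [0, 0, 0, 0, 0, 0.001, -0.7],
    [0, 0, 0, 0, 0, 0.001, 0],
    [0, 0, 0, 0, 0, 0.001, 0.3],
    [0, 0, 0, 0, 0, 0.001, 0.6],
    [0, 0, 0, 0, 0, 0.001, 0.6],
    [0, 0, 0, 0, 0, 0.001, 0.6],
    [0, 0, 0, 0, 0, 0.001, 0.6],
  ],
)

```text
time_s: 12.28
position: [0.4845, -0.3184, 0.031]
ee_rot: [0.0, 0.804, 0.595, -0.0]
force: [-1.0, 0.2, -0.4]
width: 0.0687
gripper_force: 0.0
```

Call:
send_rows(
  series=[
    [0, 0, 0, 0, 0, -0.01, 0.6],
    [0, 0, 0, 0, 0, -0.025, 0.6],
    [0, 0, 0, 0, 0, -0.05, 0.6],
    [0, 0, 0, 0, 0, -0.08, 0.6],
    [0, 0, 0, 0, 0, -0.115, 0.6],
    [0, 0, 0, 0, 0, -0.15, 0.6],
    [0, 0, 0, 0, 0, -0.185, 0.6],
    [0, 0, 0, 0, 0, -0.22, 0.6],
    [0, 0, 0, 0, 0, -0.24, 0.6],
    [0, 0, 0, 0, 0, -0.25, 0.6],
  ],
)

```text
time_s: 13.12
position: [0.4856, -0.3193, 0.2862]
ee_rot: [0.004, 0.804, 0.595, 0.001]
force: [0.4, 0.3, -1.0]
width: 0.0684
gripper_force: 0.0
```

Run:
```python
from h import *
im,d=r.camera("wrist");K,T=P("wrist");cv2.imwrite("pics/w4.png",im)
X=cloud(K,T,d,np.ones(d.shape,bool));k=(np.hypot(X[:,0]-.483,X[:,1]+.32)<.13)&(X[:,2]>.026)&(X[:,2]<.05)&(np.ptp(im[d>0].astype(int),axis=1)<25)
print("scanner",rect(X[k][:,:2]),np.percentile(X[k][:,2],[5,50,95]))
# bar above: unit centre -> bar
print(pose()[0],row([.475,.170,.25],down(-8.4)))
```

```text
scanner (array([ 0.4889, -0.3091]), array([0.1691, 0.0579]), 73.6) [0.03039731 0.03475108 0.03958854]
[ 0.48569473 -0.31947672  0.28628988] ([0.06, 0.04, -1.43], [0.4652, -0.1533, 0.0337])
```

View pics/w4.png

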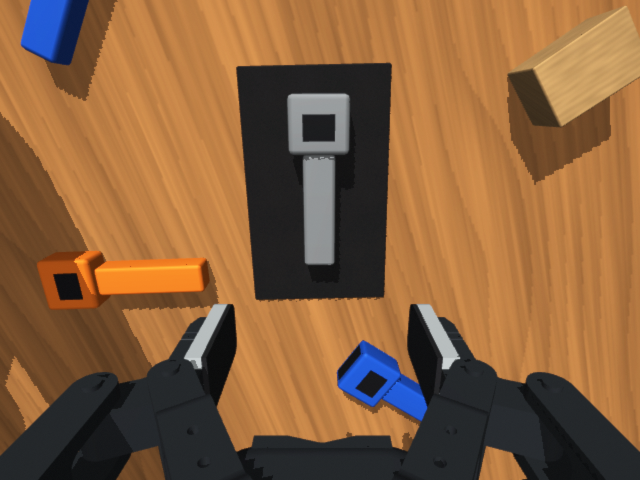

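The scanner lies flat and centred on the mat at (320,180). Moving on to the bar, with a look on the way.

Call:
send_rows(
  series=[
    [0, 0, -0.2, 0.03, -0.01, 0, 0],
    [0, 0, -0.4, 0.06, -0.02, 0, 0],
    [0, 0, -0.6, 0.1, -0.033, 0, 0],
    [0, 0, -0.8, 0.14, -0.047, 0, -0.18],
    [0, 0, -1, 0.18, -0.06, 0, -0.18],
    [0, 0, -1.2, 0.22, -0.073, 0, -0.18],
    [0, 0, -1.43, 0.26, -0.087, 0, -0.18],
    [0, 0, -1.43, 0.29, -0.1, 0, -0.18],
    [0, 0, -1.43, 0.31, -0.11, 0, -0.18],
    [0, 0, -1.43, 0.31, -0.11, 0, -0.18],
  ],
)

```text
time_s: 14.0
position: [0.468, 0.0143, 0.2793]
ee_rot: [-0.002, 0.756, 0.655, -0.0]
force: [-0.1, 0.3, -0.6]
width: 0.0351
gripper_force: 0.0
```

Run:
```python
from h import *
im,d=r.camera("wrist");K,T=P("wrist");np.savez("pics/w5.npz",p=im,d=d,K=K,T=T);cv2.imwrite("pics/w5.png",im)
bn=[(round(a["score"],2),a["at"][1]*640,a["at"][0]*480) for a in r.spot_point("wrist","bar")];print(bn)
X=cloud(K,T,d,np.ones(d.shape,bool))
xd=np.array([.989,-.146]);yd=np.array([.146,.989]);C=np.array([.609,.152])
l=np.c_[(X[:,:2]-C)@xd,(X[:,:2]-C)@yd]
k=(X[:,2]>.1)&(X[:,2]<.13)&(l[:,0]<-.11)&(l[:,0]>-.17)&(abs(l[:,1])<.045)
print("bar depth",k.sum(),X[k].mean(0),np.percentile(l[k,0],[2,98]),np.percentile(X[k,2],[50,95]),"dyaw",np.degrees(np.polyfit(l[k,1],l[k,0],1)[0]))
k=(X[:,2]>.112)&(X[:,2]<.125)&(l[:,0]>-.095);print("cover front x",np.percentile(l[k,0],.5),np.percentile(l[k,1],[.5,99.5]),np.median(X[k,2]))
f=np.load("pics/w1.npz")
if bn:print("tri",tri([(K,T,bn[0][1:]),(f["K"],f["T"],(386,304)),(*P("scene"),(339,205)),(*P("side"),(277,200))]))
print(pose()[0],r.get_obs()["width"])
```

```text
[]
bar depth 901 [0.47305449 0.14466457 0.11776051] [-0.13832069 -0.12875062] [0.11800433 0.11966329] dyaw 0.1653965882734176
cover front x -0.08872723861261367 [-0.12749527 -0.01035903] 0.11835622049769952
[0.4690466  0.01102561 0.27975235] 0.034710662129924214
```

View pics/w5.png

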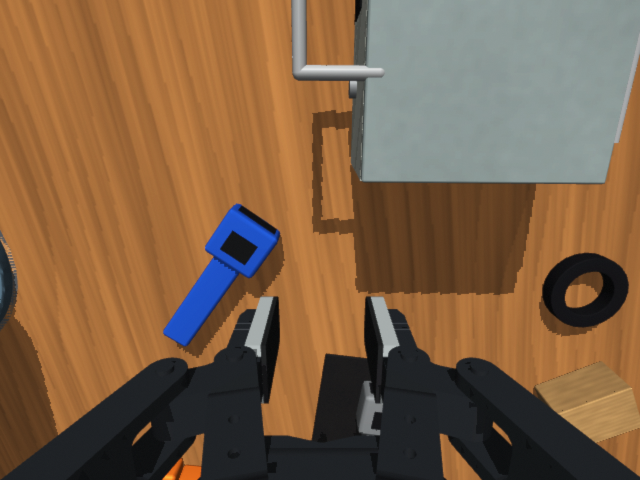

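The wrist view shows the bar's near corner at (300,70), and the bar running up column 300 parallel to the cover's edge.

Run:
```python
from h import *
print(row([.4775,.174,.20],down(-8.4)),row([.4775,.174,.1145],down(-8.4)))
```

```text
([-0.02, 0.0, 0.02], [0.1625, -0.0149, 0.0798]) ([-0.02, 0.0, 0.02], [0.1625, -0.0147, 0.1653])
```

Call:
send_rows(
  series=[
    [0, 0, 0, 0.02, -0.002, 0.01, -0.18],
    [0, 0, 0, 0.05, -0.005, 0.02, -0.18],
    [0, 0, 0, 0.085, -0.008, 0.035, -0.18],
    [0, 0, 0, 0.12, -0.011, 0.05, -0.18],
    [0, 0, 0, 0.145, -0.013, 0.065, -0.18],
    [0, 0, 0, 0.16, -0.0147, 0.075, -0.18],
    [0, 0, 0, 0.1625, -0.0147, 0.08, -0.18],
    [0, 0, 0, 0.1625, -0.0147, 0.08, -0.18],
    [0, 0, 0, 0.1625, -0.0147, 0.08, -0.18],
  ],
)

```text
time_s: 14.85
position: [0.4792, 0.1718, 0.2006]
ee_rot: [-0.0, 0.757, 0.653, -0.001]
force: [0.1, -1.0, 0.7]
width: 0.0351
gripper_force: 0.0
```

Run:
```python
from h import *
p,_=pose();im,d=r.camera("wrist");K,T=P("wrist");np.savez("pics/w6.npz",p=im,d=d,K=K,T=T);cv2.imwrite("pics/w6.png",im)
X=cloud(K,T,d,np.ones(d.shape,bool))
xd=np.array([.989,-.146]);yd=np.array([.146,.989]);l=np.c_[(X[:,:2]-p[:2])@xd,(X[:,:2]-p[:2])@yd]
k=(X[:,2]>.105)&(X[:,2]<.13)&(abs(l[:,0])<.02)&(l[:,1]>.02)&(l[:,1]<.1)
print(p,"bar rel",k.sum(),np.percentile(l[k,0],[2,50,98]),np.percentile(l[k,1],[0,100]),np.percentile(X[k,2],[50,95]))
print(row([.4775,.174,.1145],down(-8.4)))
```

```text
[0.47924576 0.17177528 0.20062517] bar rel 2077 [-0.00741053 -0.00047108  0.01885208] [0.02005165 0.06316009] [0.11867111 0.12013625]
([0.0, 0.0, -0.02], [0.002, -0.0024, 0.0868])
```

View pics/w6.png

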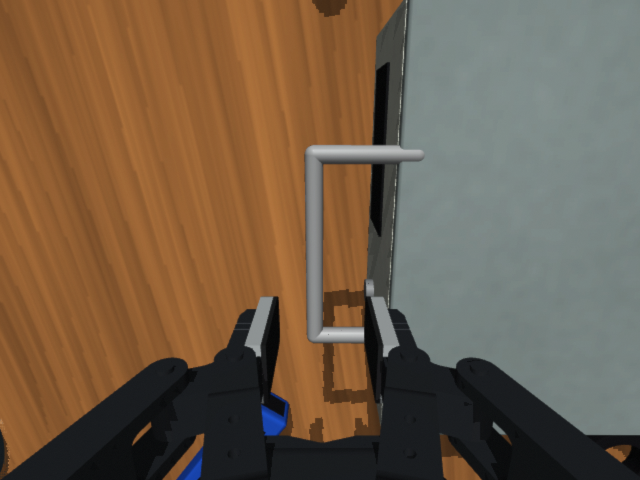

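The bar sits between the fingers, spanning (315,150) to (315,335), and is about 2 mm off centre. I correct that while descending.

Call:
send_rows(
  series=[
    [0, 0, 0, 0.002, -0.0024, 0.01, -0.18],
    [0, 0, 0, 0.002, -0.0024, 0.025, -0.18],
    [0, 0, 0, 0.002, -0.0024, 0.04, -0.18],
    [0, 0, 0, 0.002, -0.0024, 0.055, -0.18],
    [0, 0, 0, 0.002, -0.0024, 0.07, -0.18],
    [0, 0, 0, 0.002, -0.0024, 0.08, -0.18],
    [0, 0, 0, 0.002, -0.0024, 0.086, -0.18],
    [0, 0, 0, 0.002, -0.0024, 0.086, -0.18],
    [0, 0, 0, 0.002, -0.0024, 0.086, -0.18],
    [0, 0, 0, 0.002, -0.0024, 0.086, -0.18],
  ],
)

```text
time_s: 15.73
position: [0.4777, 0.1754, 0.1159]
ee_rot: [0.0, 0.757, 0.653, 0.001]
force: [-0.2, -0.4, 0.1]
width: 0.0352
gripper_force: 0.0
```

Call:
send_rows(
  series=[
    [0, 0, 0, 0, 0, 0, -0.5],
    [0, 0, 0, 0, 0, 0, -0.8],
    [0, 0, 0, 0, 0, 0, -1],
    [0, 0, 0, 0, 0, 0, -1],
    [0, 0, 0, 0, 0, 0, -1],
    [0, 0, 0, 0, 0, 0, -1],
    [0, 0, 0, 0, 0, 0, -1],
    [0, 0, 0, 0, 0, 0, -1],
  ],
  force=40,
)

```text
time_s: 16.4
position: [0.4754, 0.1759, 0.115]
ee_rot: [-0.001, 0.757, 0.654, -0.001]
force: [-5.0, 0.6, 2.4]
width: 0.0087
gripper_force: 39.0
```

Run:
```python
from h import *
p,q=pose();print(p)
xd=np.array([.989,-.146,0])
for th in(3,8,15,22,30,37,45,52,57,60,61,62):
    t=np.radians(th);w=p+.225*((1-np.cos(t))*xd+np.array([0,0,np.sin(t)]));print(th,row(w,q,p,q)[1])
```

```text
[0.47540334 0.17585785 0.1149741 ]
3 [-0.0, 0.0003, -0.0118]
8 [-0.0, 0.0021, -0.0313]
15 [-0.0, 0.0075, -0.0583]
22 [-0.0, 0.0161, -0.0843]
30 [-0.0, 0.0298, -0.1126]
37 [-0.0, 0.0449, -0.1356]
45 [-0.0, 0.0654, -0.1593]
52 [-0.0001, 0.0859, -0.1776]
57 [-0.0001, 0.1018, -0.189]
60 [-0.0001, 0.1118, -0.1952]
61 [-0.0001, 0.1153, -0.1972]
62 [-0.0001, 0.1187, -0.199]
```

Call:
send_rows(
  series=[
    [0, 0, 0, 0, -0.001, -0.006, -1],
    [0, 0, 0, 0, -0.001, -0.012, -1],
    [0, 0, 0, 0, -0.001, -0.021, -1],
    [0, 0, 0, 0, 0, -0.031, -1],
    [0, 0, 0, 0, 0.0025, -0.045, -1],
    [0, 0, 0, 0, 0.0055, -0.058, -1],
    [0, 0, 0, 0, 0.0095, -0.071, -1],
    [0, 0, 0, 0, 0.014, -0.084, -1],
    [0, 0, 0, 0, 0.0205, -0.099, -1],
    [0, 0, 0, 0, 0.028, -0.1125, -1],
  ],
)

```text
time_s: 17.23
position: [0.5077, 0.1709, 0.2297]
ee_rot: [0.003, 0.757, 0.653, 0.003]
force: [13.9, 0.4, -11.9]
width: 0.0084
gripper_force: 39.3
```

Call:
send_rows(
  series=[
    [0, 0, 0, 0, 0.006, -0.009, -1],
    [0, 0, 0, 0, 0.0125, -0.018, -1],
    [0, 0, 0, 0, 0.021, -0.028, -1],
    [0, 0, 0, 0, 0.029, -0.038, -1],
    [0, 0, 0, 0, 0.0375, -0.0465, -1],
    [0, 0, 0, 0, 0.047, -0.0555, -1],
    [0, 0, 0, 0, 0.0575, -0.065, -1],
    [0, 0, 0, 0, 0.067, -0.072, -1],
    [0, 0, 0, 0, 0.075, -0.077, -1],
    [0, 0, 0, 0, 0.08, -0.08, -1],
  ],
)

```text
time_s: 18.07
position: [0.5838, 0.1595, 0.3079]
ee_rot: [-0.0, 0.757, 0.653, -0.001]
force: [-0.8, -0.6, -5.0]
width: 0.0084
gripper_force: 39.3
```

Call:
send_rows(
  series=[
    [0, 0, 0, 0, 0, 0, -1],
    [0, 0, 0, 0, 0, 0, -1],
    [0, 0, 0, 0, 0, 0, -1],
    [0, 0, 0, 0, 0, 0, -1],
  ],
)

```text
time_s: 18.4
position: [0.583, 0.1596, 0.3074]
ee_rot: [-0.0, 0.757, 0.653, -0.001]
force: [-2.1, -0.2, -4.0]
width: 0.0083
gripper_force: 39.6
```

Run:
```python
from h import *
o=r.get_obs();p,q=pose();print(p,o["force"],o["width"],o["gripper_force"])
xd=np.array([.989,-.146,0]);yd=np.array([.146,.989,0]);H=np.array([.4754,.1759,.1145])+.225*xd;print("hinge",H)
v=p-H;print("tcp: angle",np.degrees(np.arctan2(v[2],-v@xd)),"radius",np.hypot(v[2],v@xd))
for c in("scene","side","wrist"):
    im,d=r.camera(c);K,T=P(c);cv2.imwrite(f"pics/{c}3.png",im)
    X=cloud(K,T,d,np.ones(d.shape,bool));a=(X-H)@xd;b=(X-H)@yd
    k=(X[:,2]>.14)&(X[:,2]<.29)&(abs(b)<.125)&(a<.01)&(a>-.12)&(np.ptp(im[d>0].astype(int),axis=1)<30)
    e=np.degrees(np.arctan2(X[k,2]-H[2],-a[k]));h,ed=np.histogram(e,np.arange(40,80,2));i=ed[h.argmax()]
    kk=np.flatnonzero(k)[abs(e-i-1)<5]
    # plane slope
    if len(kk)>30:
        s=np.polyfit(-a[kk],X[kk,2],1);y=np.c_[-a[kk],X[kk,2]];w=np.linalg.svd(y-y.mean(0))[2][0];print(c,len(kk),i,"slope deg",np.degrees(np.arctan(w[1]/w[0])))
```

```text
bash:  1175 Killed                     python3 - <<'E'
from h import *
o=r.get_obs();p,q=pose();print(p,o["force"],o["width"],o["gripper_force"])
xd=np.array([.989,-.146,0]);yd=np.array([.146,.989,0]);H=np.array([.4754,.1759,.1145])+.225*xd;print("hinge",H)
v=p-H;print("tcp: angle",np.degrees(np.arctan2(v[2],-v@xd)),"radius",np.hypot(v[2],v@xd))
for c in("scene","side","wrist"):
    im,d=r.camera(c);K,T=P(c);cv2.imwrite(f"pics/{c}3.png",im)
    X=cloud(K,T,d,np.ones(d.shape,bool));a=(X-H)@xd;b=(X-H)@yd
    k=(X[:,2]>.14)&(X[:,2]<.29)&(abs(b)<.125)&(a<.01)&(a>-.12)&(np.ptp(im[d>0].astype(int),axis=1)<30)
    e=np.degrees(np.arctan2(X[k,2]-H[2],-a[k]));h,ed=np.histogram(e,np.arange(40,80,2));i=ed[h.argmax()]
    kk=np.flatnonzero(k)[abs(e-i-1)<5]
    # plane slope
    if len(kk)>30:
        s=np.polyfit(-a[kk],X[kk,2],1);y=np.c_[-a[kk],X[kk,2]];w=np.linalg.svd(y-y.mean(0))[2][0];print(c,len(kk),i,"slope deg",np.degrees(np.arctan(w[1]/w[0])))
E
```

Run:
```python
from h import *
o=r.get_obs();p,q=pose();print(o["time_s"],p,o["force"],o["width"],o["gripper_force"])
xd=np.array([.989,-.146,0]);yd=np.array([.146,.989,0]);H=np.array([.4765,.1757,.1145])+.225*xd
v=p-H;print("tcp: angle",np.degrees(np.arctan2(v[2],-v@xd)),"radius",np.hypot(v[2],v@xd),flush=True)
for c in("scene","side"):
    im,d=r.camera(c);K,T=P(c);cv2.imwrite(f"pics/{c}3.png",im)
    X=cloud(K,T,d,np.ones(d.shape,bool));a=(X-H)@xd;b=(X-H)@yd
    k=(X[:,2]>.14)&(X[:,2]<.28)&(abs(b)<.125)&(a<.01)&(a>-.12)
    e=np.degrees(np.arctan2(X[:,2]-H[2],-a));h,ed=np.histogram(e[k],np.arange(40,80,2));i=ed[h.argmax()]
    k&=abs(e-i-1)<5;w=np.linalg.eigh(np.cov(np.c_[-a[k],X[k,2]].T))[1][:,1]
    print(c,k.sum(),h,"slope deg",np.degrees(np.arctan(w[1]/w[0])))
```

```text
18.55 [0.58325107 0.15958912 0.30752075] [-2.47043836 -0.80250383 -2.50726054] 0.0082022229548673 39.69843864440918
tcp: angle 58.7898362888067 radius 0.2256833726798976
scene 2226 [  0   0   0   0   0   0   0   0  15 711 955 362 183  88  49  26   7   5
   3] slope deg 58.08898884074957
side 455 [  0   0   0   0   0   2  19 101 285  50   0   0   0   0   0   0   0   0
   0] slope deg 58.95974815626264
```

View pics/side3.png

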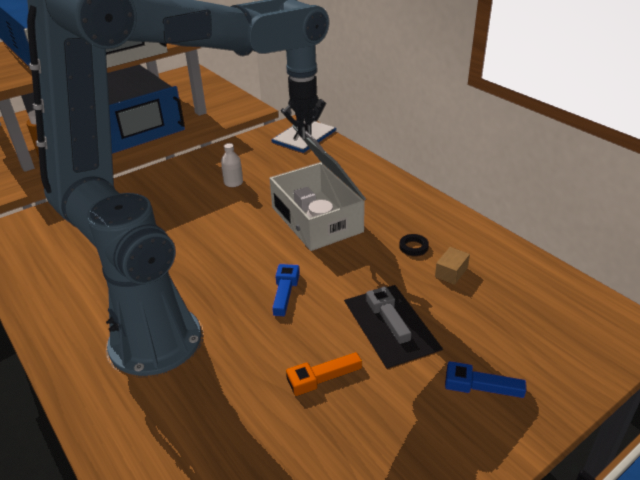

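The cover is open and held at the bar at (312,140), at about 58.8°. The scanner is on its mat and nothing else has moved. A small nudge of 1.2° and a settle will finish it.

Call:
send_rows(
  series=[
    [0, 0, 0, 0, 0.0015, -0.001, -1],
    [0, 0, 0, 0, 0.003, -0.002, -1],
    [0, 0, 0, 0, 0.0044, -0.0027, -1],
    [0, 0, 0, 0, 0.0044, -0.0027, -1],
    [0, 0, 0, 0, 0.0044, -0.0027, -1],
    [0, 0, 0, 0, 0.0044, -0.0027, -1],
    [0, 0, 0, 0, 0.0044, -0.0027, -1],
    [0, 0, 0, 0, 0.0044, -0.0027, -1],
    [0, 0, 0, 0, 0.0044, -0.0027, -1],
    [0, 0, 0, 0, 0.0044, -0.0027, -1],
  ],
)

```text
time_s: 19.48
position: [0.5881, 0.1589, 0.3106]
ee_rot: [0.0, 0.757, 0.653, 0.0]
force: [-4.5, -3.0, 2.3]
width: 0.0082
gripper_force: 40.0
```

Call:
send_rows(
  series=[
    [0, 0, 0, 0, 0, 0, -1],
    [0, 0, 0, 0, 0, 0, -1],
    [0, 0, 0, 0, 0, 0, -1],
    [0, 0, 0, 0, 0, 0, -1],
    [0, 0, 0, 0, 0, 0, -1],
    [0, 0, 0, 0, 0, 0, -1],
    [0, 0, 0, 0, 0, 0, -1],
    [0, 0, 0, 0, 0, 0, -1],
    [0, 0, 0, 0, 0, 0, -1],
    [0, 0, 0, 0, 0, 0, -1],
  ],
)

```text
time_s: 20.32
position: [0.5881, 0.1589, 0.3106]
ee_rot: [0.0, 0.757, 0.653, 0.0]
force: [-4.6, -2.7, 1.5]
width: 0.0083
gripper_force: 40.0
```

Run:
```python
from h import *
p,_=pose();xd=np.array([.989,-.146,0]);H=np.array([.4765,.1757,.1145])+.225*xd
v=p-H;a=np.degrees(np.arctan2(v[2],-v@xd));o=r.get_obs();print(a,o["force"],o["width"],o["gripper_force"])
if 59<a<61.5 and o["gripper_force"]>20: print(r.finish_job())
```

```text
60.265792015867284 [-4.60422198 -2.74319153  1.49560681] 0.008303598296235105 39.98104512691498
the job is handed in; nothing more can be done
None
```

The job is handed in at about 20 s: I aimed the scanner squarely at the label from about 9 cm, held it for over 2 s and laid it back on its mat, and the gripper is still holding the cover at about 60° by its pull bar (by my measurement; no verdict came back).

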